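Open the turn-buttoned checkers case

ROBOT

A 6-joint arm with a two-finger parallel gripper is mounted at the origin on the work surface. World frame = base frame: x ahead of the robot, y to its left, z up, the work surface at z = 0. Lengths are in m, angles in rad, forces in N, time in s.
With the tool pointing down it reaches from about 0.35 to 0.775 m from the base axis. Payload 5.5 kg.
Tool frame: the origin (TCP) lies at the very end of the fingers, on their centre line; the grasp point (between the pads) lies 19 mm behind it (grip_point_offset is the distance from the TCP to the grasp point, in m); z points along the fingers, y is the direction in which the jaws open and shut (so a half turn about z gives the same grasp; the last joint's range is limited). The gripper opens to 85 mm and grips with 20 to 120 N. Pads are 22 mm wide; open, the fingers measure 114 mm over their backs; the gripper's body (76 mm by 85 mm) begins 54 mm behind the grasp point. The pads swing forward as they close: fully open they stand 13 mm farther back than shut.
Start: joints at [1.192, 0.313, 0.046, 1.304, 0, 1.431], TCP at [0.136, 0.559, 0.231] pointing down, gripper open.
Joint ranges: [-2.76, 2.76], [-0.86, 1.69], [-1.03, 1.26], [-2.2, 2.34], [-1.47, 1.5], [-3.14, 3.14]. Speed limits (rad/s): [2.57, 2.57, 3.14, 3.14, 3.14, 3.14].

INTERFACE

Orientations are given as a unit quaternion [w, x, y, z].
In Python, from workcell import * gives the robot as it stands.
- The arm moves only by the shell command python3 -m crank 'ROWS' [OPENING] [FORCE]. ROWS is a JSON object of lists of equal length, an entry for each row: "travel": the shift along the tool's x, y, z in units of 40 mm (1.0 is 40 mm), a list of three; "turn": the turn about the tool's z in rad. In form: {"travel": [[x, y, z], ...], "turn": [turn, ...]}. A call has 1 to 5 rows; each row is the pose to reach, as a shift and turn from the pose commanded when the call began, along the tool's axes at that moment; what a row does not reach only later rows make up. A row lasts 1/12 s, in which the tool goes at most 41.7 mm and 7.16 degrees, less where a joint would pass 70% of its speed; a pose out of reach is approached as far as the arm can. A call with a gripper value outside its range is refused whole. OPENING is the finger opening in mm, from 0 to 85.4, set as the call begins (- or left out, the last holds). The fingers move at their own pace and stop on an object; FORCE is the grip in N (left out, the last holds). Time passes only in rows, so rows that repeat a pose let the fingers close. It gives the time, the measured TCP pose, the force and the opening at its end, in the units of the state.
- get_state(): the state, without advancing time (a new reading comes with each control period).
- read_camera(name): name is "side" or "top" or "wrist"; returns a dict with "image" (420x560x3 uint8, red, green, blue), "K" (3x3 intrinsics, pixels), "R" (3x3) and "t" (3): a world point X has camera coordinates R X + t. Camera axes: x right, y down, z forward; pixel columns grow to the right and rows downward; lengths in m; the calibration is good to about 2 mm. A picture is of the moment at which its call begins. There is no depth.
- hand_in(): hands the job in, once; it reports no verdict.
The state is a dict: "clock": time; "joint_pos": joint angles; "qvel": joint speeds; "tau": joint torques, N m; "tcp_pos": TCP position; "orientation": TCP orientation; "wrist_force": force on the tool from outside, world axes, zero at the start; "ft_torque": the same for the moment, N m; "finger_gap": finger opening in m.
Only numpy, scipy, OpenCV 4.12 (cv2) and the standard library are available. Lean on these libraries where they do the work, as an engineer would, in place of code of your own. Each camera call takes 0.05 s, during which the arm holds its last target. There are 200 camera calls.

TASK

Open the bamboo checkers case: turn both of its turn buttons aside, about a quarter turn each so that they clear the panel, and only then lift the panel out by its handle. Lay the panel down, handle up, in the middle of the cork mat without dropping it, and let go.

Things in the scene. Friction and masses are not known exactly. Their poses are not given: they have to be found in the camera images.
- button_a (a point): centre of a wooden turn button on the bamboo case: bar 48 mm long (its y axis), 12 wide, 14 tall, round ends, pivoting on a vertical screw through this point (half-way up, 8 mm above the case's flat top). As found it points at the other button within 15 degrees, one end 7 mm over the panel; turns either way up to 125 degrees, stays where left, clears the panel from 55 degrees
- button_b (a point): centre of the other turn button, alike in every way, 160 mm from button_a. The case is fixed, 130 x 210 mm and 45 tall, centred half-way between the buttons, its 210 mm side along the line through them; its own y axis runs from button_b to button_a. Both buttons turn with light friction (0.02 N m)
- panel_handle (a point): centre of the upright handle block on the panel: 12 mm wide (x), 50 long (y, along the line of the buttons), 22 tall; this point is half-way up, 11 mm above the panel's top, 19 above its underside. The loose plywood panel, 86 (x) x 126 (y) x 8 mm, about 0.1 kg, rests in the frame with 2 mm play all round, its top flush with the case's top 45 mm above the table
- mat: thin cork mat, 180 (x) x 200 (y) x 4 mm thick, square-cornered, fixed flat on the table on the other side from the case; origin at the centre of its underside, so its top is 4 mm above

How it is judged:
By the outcome, as a careful person would: the job done as asked, in the order asked, and still so for the second after the job is handed in, with the robot touching nothing.
It also fails if it takes over 56 s, if anything falls off the work surface, if the arm or the gripper's body presses on something with over 40 N, if the wrist force passes 120 N, or if a joint passes its speed limit or range.

## Working session

There is one attempt and no reset: what is moved stays moved. The work goes in short steps, Python scripts to look and compute and a shell command to move; the robot and the scene stay as the last step left them, time stands still between calls to the robot, and variables do not carry over. Pictures are saved under pics/ and viewed, about 8 in all and at most 12, crops included, and the job is handed in when it is done.

```bash
ls; mkdir -p pics; python3 - <<'E'
from workcell import *
import cv2
for n in ("top","side"):
    c=read_camera(n); cv2.imwrite(f"pics/{n}0.png",c["image"][:,:,::-1])
    print(n,c["K"].tolist(),c["R"].tolist(),c["t"].tolist())
print(get_state())
E
```

```text
pics
top [[407.6507841235475, 0.0, 275.01554015703164], [0.0, 407.6507841235475, 208.69463265958663], [0.0, 0.0, 1.0]] [[0.09104972234968507, -0.995832971938364, 0.005161401016256999], [-0.9759875989397827, -0.09026274616014214, -0.19824440312752153], [0.19788419536638802, 0.013012634477117846, -0.9801390292035932]] [-0.05913359520007964, 0.5522913933316659, 0.5887607229035884]
side [[383.4646096432563, 0.0, 277.3915248316305], [0.0, 383.4646096432563, 206.11501251557786], [0.0, 0.0, 1.0]] [[0.9844551102621871, -0.17555977616253707, 0.005186605096331713], [-0.12707790091309257, -0.732355220493515, -0.6689596685267488], [0.12124084698725786, 0.6579016613519494, -0.7432806071815389]] [-0.542187605341112, 0.11681789224090972, 0.7774790590982007]
{'clock': 0.1, 'joint_pos': array([1.19237444e+00, 3.13945221e-01, 4.50979003e-02, 1.30360745e+00,
       2.96596249e-05, 1.43120332e+00]), 'qvel': array([ 0.00011449, -0.0008964 ,  0.00175172, -0.00034229, -0.00024193,
        0.00101559]), 'tau': array([ 2.11194514e-03, -4.81727135e+01,  2.99243009e+01,  1.28182996e-02,
       -7.53537870e-05, -8.60515392e-07]), 'tcp_pos': array([0.13585197, 0.55825332, 0.23048888]), 'orientation': array([-2.26715898e-04,  1.19130807e-01,  9.92878222e-01, -7.97762466e-04]), 'wrist_force': array([-0.48521882, -0.4591356 , -0.14136222]), 'ft_torque': array([ 0.02638442, -0.02277416, -0.01304289]), 'finger_gap': 0.08553716698821535}
```

View pics/top0.png

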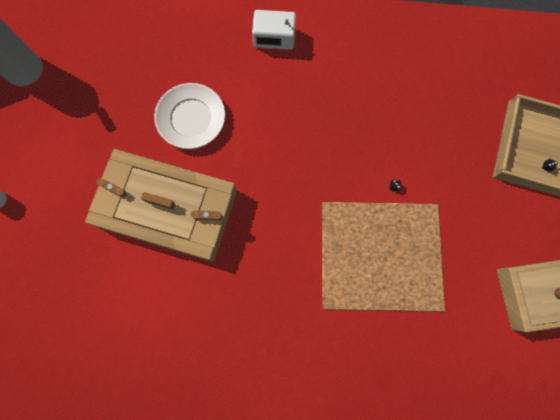

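The top view shows the case at about (163,203), buttons at about (110,187) and (207,215), and the mat with corners near (322,203) and (443,310). I'll enlarge the case.

```bash
python3 - <<'E'
import cv2
i=cv2.imread("pics/top0.png")[145:265,80:240]
cv2.imwrite("pics/crop.png",cv2.resize(i,None,fx=5,fy=5,interpolation=cv2.INTER_CUBIC))
E
```

```text
(no output)
```

View pics/crop.png

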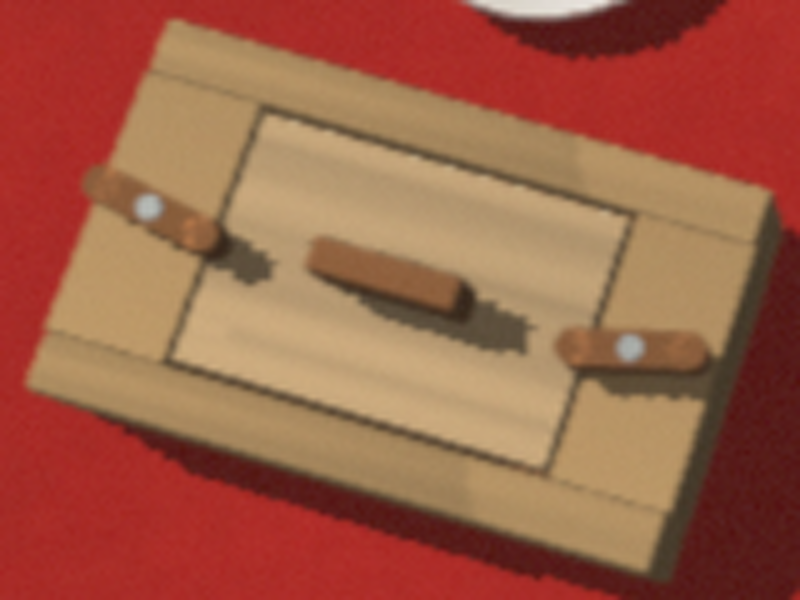

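View pics/side0.png

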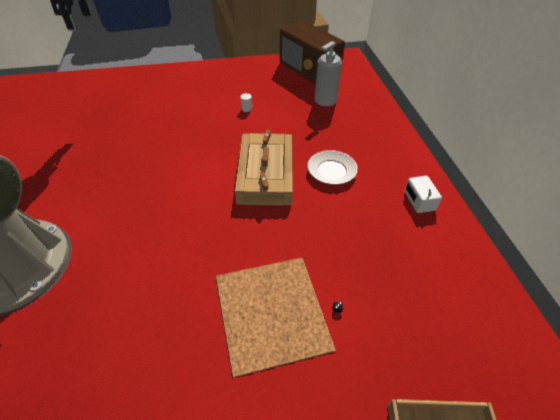

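The crop shows screws at (148,208) and (630,348), the handle top around (310-465, 235-310), and panel corners (262,107), (632,213), (548,470), (168,362). The left button is tilted a little off the line one way, the right the other way. In the side view the mat and the case are clear of everything else.

```bash
cat > h.py <<'E'
import numpy as np
from workcell import *
def ray(c,uv,z):
    K,R,t=map(np.array,(c["K"],c["R"],c["t"]))
    d=R.T@np.linalg.solve(K,np.array([uv[0],uv[1],1.])); o=-R.T@t
    return o+d*(z-o[2])/d[2]
def tool(p,st=None):
    "shift in 40mm units, tool axes, to world TCP p"
    from scipy.spatial.transform import Rotation as Ro
    st=st or get_state(); w,x,y,z=st["orientation"]
    return Ro.from_quat([x,y,z,w]).inv().apply(np.array(p)-st["tcp_pos"])/.04
E
python3 - <<'E'
from h import *
c=read_camera("top")
f=lambda u,v:(80+(u+.5)/5-.5,145+(v+.5)/5-.5)
P={}
for n,l,z in (("screws",[(148,208),(630,348)],.061),("panel",[(262,107),(632,213),(548,470),(168,362)],.045),("casetop",[(172,20),(772,195),(655,570),(28,385)],.045),("handletop",[(316,237),(464,278),(456,308),(308,266)],.067),("btn_left ends",[(92,178),(212,240)],.060),("btn_right ends",[(562,343),(706,352)],.060)):
    p=np.array([ray(c,f(*q),z) for q in l]); P[n]=p; print(n,p[:,:2].round(4).tolist(),"mean",p.mean(0).round(4)[:2])
m=np.array([ray(c,q,.004) for q in [(321.5,202.5),(438.5,204),(443.5,310.5),(321.5,309)]]);print("mat",m.round(4).tolist(),m.mean(0))
ang=lambda a,b:np.degrees(np.arctan2(*(b-a)[[1,0]]))
s=P["screws"];print("dist",np.linalg.norm(s[0]-s[1]),"line ang",ang(*s))
print("L",ang(*P["btn_left ends"]),"R",ang(*P["btn_right ends"]))
p=P["panel"];print("panel long",ang(p[0],p[1]),ang(p[3],p[2]))
p=P["handletop"];print("handle",ang(p[0],p[1]),ang(p[3],p[2]))
print("mat ang",ang(m[0],m[1]),ang(m[3],m[2]),ang(m[0],m[3]),ang(m[1],m[2]))
st=get_state();print(st["clock"])
E
```

```text
screws [[0.5663, 0.2559], [0.5356, 0.0987]] mean [0.5509 0.1773]
panel [[0.607, 0.2316], [0.5826, 0.1066], [0.497, 0.1226], [0.5202, 0.2478]] mean [0.5517 0.1771]
casetop [[0.6339, 0.266], [0.5928, 0.062], [0.4688, 0.085], [0.5088, 0.2909]] mean [0.5511 0.176 ]
handletop [[0.5605, 0.1996], [0.5518, 0.1517], [0.5421, 0.1529], [0.5511, 0.2006]] mean [0.5514 0.1762]
btn_left ends [[0.5746, 0.2757], [0.558, 0.2345]] mean [0.5663 0.2551]
btn_right ends [[0.5354, 0.1202], [0.5367, 0.0751]] mean [0.536  0.0977]
mat [[0.5839, -0.086, 0.004], [0.5998, -0.2863, 0.004], [0.4224, -0.2966, 0.004], [0.4067, -0.0982, 0.004]] [ 0.50322406 -0.19178942  0.004     ]
dist 0.16017636432283044 line ang -101.04833927474186
L -111.83906775094414 R -88.35470391363681
panel long -101.02560467040811 -100.52482228574738
handle -100.36935765597498 -100.68327950374216
mat ang -85.46289803637532 -85.4726657572927 -176.0717102950678 -176.70413368562612
0.15
```

```bash

python3 -m crank '{"travel": [[-0.8,-0.32,0.08],[-1.6,-0.64,0.16],[-2.4,-0.96,0.25],[-3.2,-1.28,0.33],[-4.08,-1.6,0.42]], "turn": [0,0,0,0,0]}' 20
python3 -m crank '{"travel": [[-0.8,-0.32,0.08],[-1.6,-0.64,0.16],[-2.4,-0.96,0.25],[-3.2,-1.28,0.33],[-4.08,-1.6,0.42]], "turn": [0,0,0,0,0]}'
python3 -m crank '{"travel": [[-0.8,-0.32,0.08],[-1.6,-0.64,0.16],[-2.4,-0.96,0.25],[-3.2,-1.28,0.33],[-4.08,-1.6,0.42]], "turn": [0,0,0,0,0]}'
python3 -m crank '{"travel": [[0,0,0],[0,0,0],[0,0,0],[0,0,0],[0,0,0]], "turn": [-0.12,-0.24,-0.36,-0.48,-0.6]}'
python3 -m crank '{"travel": [[0,0,0],[0,0,0],[0,0,0],[0,0,0],[0,0,0]], "turn": [-0.12,-0.24,-0.36,-0.48,-0.6]}'
python3 -m crank '{"travel": [[0,0,0],[0,0,0],[0,0,0],[0,0,0]], "turn": [-0.12,-0.23,-0.23,-0.23]}'
python3 - <<'E'
from h import *; import cv2
c=read_camera("wrist"); cv2.imwrite("pics/w1.png",c["image"][:,:,::-1])
st=get_state(); print(st["tcp_pos"],st["clock"],tool([.5663,.2556,.10],st))
K,R,t=map(np.array,(c["K"],c["R"],c["t"]))
for X in ([.5663,.2556,.061],[.536,.0984,.061],[.5514,.1765,.067]):
    q=K@(R@np.array(X)+t); print("pred px",q[:2]/q[2])
np.savez("pics/w1.npz",K=K,R=R,t=t)
E
```

```text
clock: 0.57
tcp_pos: [0.2799, 0.4569, 0.2142]
orientation: [-0.0, 0.119, 0.993, -0.0]
wrist_force: [1.1, 0.0, -0.6]
finger_gap: 0.0255
clock: 0.98
tcp_pos: [0.4236, 0.3559, 0.1974]
orientation: [-0.0, 0.119, 0.993, -0.0]
wrist_force: [0.0, -0.1, -0.3]
finger_gap: 0.0202
clock: 1.4
tcp_pos: [0.567, 0.2552, 0.1805]
orientation: [-0.0, 0.119, 0.993, -0.0]
wrist_force: [0.1, 0.2, -1.1]
finger_gap: 0.0198
clock: 1.82
tcp_pos: [0.5662, 0.256, 0.1803]
orientation: [-0.001, -0.182, 0.983, -0.0]
wrist_force: [0.2, 0.2, -0.5]
finger_gap: 0.0199
clock: 2.23
tcp_pos: [0.5661, 0.2563, 0.1804]
orientation: [-0.0, -0.465, 0.885, 0.0]
wrist_force: [-0.5, -0.1, -0.4]
finger_gap: 0.0198
clock: 2.57
tcp_pos: [0.5661, 0.2563, 0.1806]
orientation: [-0.0, -0.56, 0.829, 0.0]
wrist_force: [0.4, 0.7, -0.5]
finger_gap: 0.02
[0.56615192 0.25631171 0.18061738] 2.6167 [ 0.014559   -0.0110034   2.01543389]
pred px [280.6377553  189.83787248]
pred px [230.52416678 -58.09546942]
pred px [256.56315311  75.73705991]
```

View pics/w1.png

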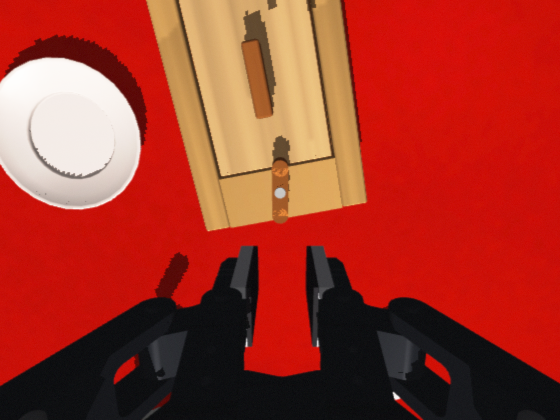

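The wrist view shows the screw at (280,193), within 3 px of the prediction. The bar lies vertical between the jaws, so it is aligned. Next I lower over it with the jaws loose and turn clockwise.

```bash

python3 -m crank '{"travel": [[0,0,0.7],[0,0,1.5],[0,0,2.2],[0,0,2.6],[0,0,2.6]], "turn": [0,0,0,0,0]}' 22
python3 -m crank '{"travel": [[0,0,0.3],[0,0,0.5],[0,0,0.66],[0,0,0.66],[0,0,0.66]], "turn": [0,0,0,0,0]}'
python3 -m crank '{"travel": [[0,0,0],[0,0,0]], "turn": [0,0]}' 16
python3 -m crank '{"travel": [[0,0,0],[0,0,0],[0,0,0],[0,0,0],[0,0,0]], "turn": [0.08,0.18,0.28,0.38,0.48]}'
python3 -m crank '{"travel": [[0,0,0],[0,0,0],[0,0,0],[0,0,0],[0,0,0]], "turn": [0.12,0.24,0.36,0.48,0.58]}'
python3 -m crank '{"travel": [[0,0,0],[0,0,0],[0,0,0],[0,0,0],[0,0,0]], "turn": [0.12,0.24,0.36,0.48,0.49]}'
```

```text
clock: 3.03
tcp_pos: [0.5631, 0.2553, 0.0724]
orientation: [-0.004, -0.56, 0.828, 0.001]
wrist_force: [-1.4, -0.3, 0.1]
finger_gap: 0.022
clock: 3.45
tcp_pos: [0.5664, 0.2564, 0.0508]
orientation: [0.0, -0.561, 0.828, 0.0]
wrist_force: [1.2, -0.4, 0.4]
finger_gap: 0.0219
clock: 3.62
tcp_pos: [0.5669, 0.2566, 0.0514]
orientation: [0.001, -0.561, 0.828, -0.0]
wrist_force: [0.1, -0.1, 0.2]
finger_gap: 0.016
clock: 4.03
tcp_pos: [0.5677, 0.2566, 0.0514]
orientation: [0.001, -0.346, 0.938, -0.0]
wrist_force: [1.3, -0.1, 0.7]
finger_gap: 0.0161
clock: 4.45
tcp_pos: [0.5677, 0.2562, 0.0515]
orientation: [0.001, -0.062, 0.998, -0.0]
wrist_force: [1.5, -0.3, 0.4]
finger_gap: 0.016
clock: 4.87
tcp_pos: [0.5671, 0.2561, 0.0513]
orientation: [0.001, 0.18, 0.984, 0.0]
wrist_force: [0.1, -0.2, 1.1]
finger_gap: 0.0163
```

```bash

python3 -m crank '{"travel": [[0,0,-0.5],[0,0,-1.2],[0,0,-2],[0,0,-2.8],[0,0,-3.2]], "turn": [0,0,0,0,0]}' 22
python3 -m crank '{"travel": [[-0.13,-0.8,0],[-0.27,-1.6,0],[-0.4,-2.4,0],[-0.54,-3.2,0],[-0.67,-3.96,0]], "turn": [0,0,0,0,0]}'
python3 -m crank '{"travel": [[0,0,0],[0,0,0],[0,0,0],[0,0,0],[0,0,0]], "turn": [0.12,0.24,0.36,0.48,0.6]}'
python3 -m crank '{"travel": [[0,0,0],[0,0,0],[0,0,0],[0,0,0],[0,0,0]], "turn": [0.12,0.24,0.36,0.48,0.58]}'
python3 -m crank '{"travel": [[0,0,0],[0,0,0]], "turn": [0,0]}'
python3 - <<'E'
from h import *; import cv2
c=read_camera("wrist"); cv2.imwrite("pics/w2.png",c["image"][:,:,::-1])
st=get_state(); print(st["tcp_pos"],st["clock"],tool([.536,.0988,.05],st))
K,R,t=map(np.array,(c["K"],c["R"],c["t"]))
for X in ([.5663,.2556,.061],[.536,.0984,.061],[.5514,.1765,.067]):
    q=K@(R@np.array(X)+t); print("pred px",q[:2]/q[2])
E
```

```text
clock: 5.28
tcp_pos: [0.5678, 0.2571, 0.1833]
orientation: [0.002, 0.177, 0.984, 0.002]
wrist_force: [1.0, 0.0, -0.5]
finger_gap: 0.0221
clock: 5.7
tcp_pos: [0.5353, 0.0975, 0.179]
orientation: [0.0, 0.177, 0.984, 0.0]
wrist_force: [0.0, -1.0, -0.3]
finger_gap: 0.0219
clock: 6.12
tcp_pos: [0.5358, 0.0986, 0.179]
orientation: [0.0, 0.463, 0.887, 0.0]
wrist_force: [-1.5, 0.2, -0.7]
finger_gap: 0.0219
clock: 6.53
tcp_pos: [0.5358, 0.0988, 0.1789]
orientation: [0.0, 0.697, 0.717, 0.0]
wrist_force: [-0.8, -0.9, -0.4]
finger_gap: 0.0221
clock: 6.7
tcp_pos: [0.5358, 0.0988, 0.1788]
orientation: [0.0, 0.694, 0.72, 0.0]
wrist_force: [-0.6, -0.3, -0.4]
finger_gap: 0.0222
[0.53584417 0.09876377 0.17876865] 6.75 [-3.58479238e-05  2.42296089e-03  3.21921788e+00]
pred px [340.20212538 -49.63107496]
pred px [281.49859011 195.61099633]
pred px [309.30301789  84.10361311]
```

View pics/w2.png

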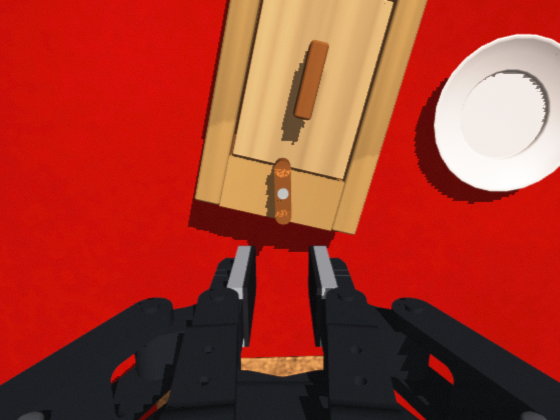

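The screw is at (283,194), about 2 px from the prediction, and the bar is vertical between the jaws. I lower and turn counter-clockwise, then lift and check with the top camera.

```bash

python3 -m crank '{"travel": [[0,0,0.7],[0,0,1.5],[0,0,2.2],[0,0,2.6],[0,0,2.6]], "turn": [0,0,0,0,0]}' 22
python3 -m crank '{"travel": [[0,0,0.3],[0,0,0.5],[0,0,0.6],[0,0,0.6],[0,0,0.6]], "turn": [0,0,0,0,0]}'
python3 -m crank '{"travel": [[0,0,0],[0,0,0]], "turn": [0,0]}' 16
python3 -m crank '{"travel": [[0,0,0],[0,0,0],[0,0,0],[0,0,0],[0,0,0]], "turn": [-0.08,-0.18,-0.28,-0.38,-0.48]}'
python3 -m crank '{"travel": [[0,0,0],[0,0,0],[0,0,0],[0,0,0],[0,0,0]], "turn": [-0.12,-0.24,-0.36,-0.48,-0.58]}'
python3 -m crank '{"travel": [[0,0,0],[0,0,0],[0,0,0],[0,0,0],[0,0,0]], "turn": [-0.12,-0.24,-0.36,-0.47,-0.47]}'
python3 -m crank '{"travel": [[0,0,-0.5],[0,0,-1.2],[0,0,-2],[0,0,-2.8],[0,0,-3.2]], "turn": [0,0,0,0,0]}' 22
python3 - <<'E'
from h import *; import cv2
a=read_camera("top")["image"][145:265,80:240]; b=read_camera("wrist")["image"]
a=cv2.resize(a,(560,420),interpolation=cv2.INTER_CUBIC)
o=np.hstack([a,b])[:,:,::-1]; cv2.imwrite("pics/c3.png",cv2.resize(o,(800,300),interpolation=cv2.INTER_AREA))
st=get_state(); print(st["tcp_pos"],st["clock"],tool([.5514,.1766,.05],st))
E
```

```text
clock: 7.17
tcp_pos: [0.5326, 0.0985, 0.0707]
orientation: [-0.003, 0.695, 0.719, -0.002]
wrist_force: [-0.1, -0.7, -0.1]
finger_gap: 0.0223
clock: 7.58
tcp_pos: [0.5361, 0.0987, 0.0511]
orientation: [0.0, 0.696, 0.719, 0.0]
wrist_force: [0.2, -0.1, 0.4]
finger_gap: 0.022
clock: 7.75
tcp_pos: [0.5364, 0.0987, 0.0513]
orientation: [0.0, 0.696, 0.718, 0.001]
wrist_force: [-0.4, 0.0, -0.3]
finger_gap: 0.0158
clock: 8.17
tcp_pos: [0.5365, 0.0986, 0.0511]
orientation: [0.001, 0.503, 0.864, 0.0]
wrist_force: [-0.3, -0.4, -0.1]
finger_gap: 0.0162
clock: 8.58
tcp_pos: [0.5366, 0.0986, 0.0512]
orientation: [0.001, 0.234, 0.972, 0.0]
wrist_force: [2.0, -0.8, 0.2]
finger_gap: 0.0159
clock: 9.0
tcp_pos: [0.5365, 0.0987, 0.0511]
orientation: [0.001, 0.003, 1.0, 0.0]
wrist_force: [0.2, -0.4, 0.4]
finger_gap: 0.0158
clock: 9.42
tcp_pos: [0.5373, 0.0987, 0.1829]
orientation: [0.003, 0.006, 1.0, 0.0]
wrist_force: [0.1, -0.3, -0.9]
finger_gap: 0.0219
[0.5382051  0.09874985 0.18274269] 9.5167 [-0.28195866  1.94862798  3.32158943]
```

View pics/c3.png

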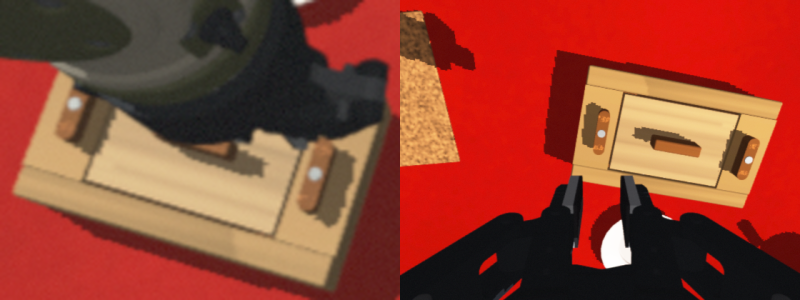

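Both buttons now lie across the line of the case, clear of the panel. In the crop, left is at (75,112) and right at (315,175), and the wrist view agrees. Next is the handle.

```bash

python3 -m crank '{"travel": [[-0.12,0.65,0],[-0.25,1.3,0],[-0.38,1.95,0],[-0.38,1.95,0]], "turn": [0,0,0,0]}' 35
python3 -m crank '{"travel": [[0,0,0],[0,0,0],[0,0,0],[0,0,0],[0,0,0]], "turn": [-0.12,-0.24,-0.36,-0.48,-0.6]}'
python3 -m crank '{"travel": [[0,0,0],[0,0,0],[0,0,0],[0,0,0],[0,0,0]], "turn": [-0.12,-0.24,-0.36,-0.48,-0.6]}'
python3 -m crank '{"travel": [[0,0,0],[0,0,0],[0,0,0],[0,0,0]], "turn": [-0.12,-0.2,-0.2,-0.2]}'
python3 - <<'E'
from h import *; import cv2
c=read_camera("wrist"); cv2.imwrite("pics/w4.png",c["image"][:,:,::-1])
st=get_state(); print(st["tcp_pos"],st["orientation"],st["clock"],tool([.5514,.1768,.0505],st))
K,R,t=map(np.array,(c["K"],c["R"],c["t"]))
for X in ([.5663,.2556,.061],[.536,.0984,.061],[.5514,.1768,.067]):
    q=K@(R@np.array(X)+t); print("pred px",q[:2]/q[2])
E
```

```text
clock: 9.85
tcp_pos: [0.5518, 0.18, 0.1775]
orientation: [-0.0, 0.004, 1.0, 0.001]
wrist_force: [-0.8, -0.5, -0.8]
finger_gap: 0.035
clock: 10.27
tcp_pos: [0.5509, 0.1761, 0.1774]
orientation: [-0.001, -0.293, 0.956, 0.0]
wrist_force: [0.8, -0.7, 1.1]
finger_gap: 0.0348
clock: 10.68
tcp_pos: [0.551, 0.176, 0.1774]
orientation: [-0.001, -0.562, 0.827, 0.0]
wrist_force: [-0.3, 0.9, 1.2]
finger_gap: 0.0352
clock: 11.02
tcp_pos: [0.5511, 0.1761, 0.1777]
orientation: [-0.001, -0.639, 0.769, 0.0]
wrist_force: [-0.1, -0.4, -0.4]
finger_gap: 0.0349
[0.55124594 0.17621204 0.17786575] [-4.84752543e-04 -6.39494565e-01  7.68795416e-01  2.74609587e-04] 11.0667 [-0.01640966 -0.0044291   3.18413467]
pred px [281.00646166 291.28866429]
pred px [282.51623601  76.45238755]
pred px [281.3112463  194.72233989]
```

View pics/w4.png

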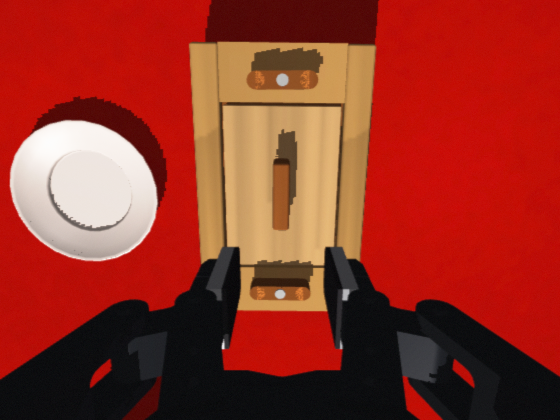

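The handle top is centred at (281,194), as predicted, and both buttons are square across. I descend, grip and lift slowly.

```bash

python3 -m crank '{"travel": [[0,0,0.7],[0,0,1.5],[0,0,2.2],[0,0,2.6],[0,0,2.6]], "turn": [0,0,0,0,0]}' 35
python3 -m crank '{"travel": [[0,0,0.2],[0,0,0.4],[0,0,0.58],[0,0,0.58],[0,0,0.58]], "turn": [0,0,0,0,0]}'
python3 -m crank '{"travel": [[0,0,0],[0,0,0],[0,0,0],[0,0,0],[0,0,0]], "turn": [0,0,0,0,0]}' 0 50
python3 -m crank '{"travel": [[0,0,-0.05],[0,0,-0.15],[0,0,-0.25],[0,0,-0.35],[0,0,-0.45]], "turn": [0,0,0,0,0]}'
python3 -m crank '{"travel": [[0,0,-0.2],[0,0,-0.5],[0,0,-0.8],[0,0,-1.1],[0,0,-1.3]], "turn": [0,0,0,0,0]}'
python3 -m crank '{"travel": [[0,0,-0.2],[0,0,-0.5],[0,0,-0.7],[0,0,-0.8],[0,0,-0.8]], "turn": [0,0,0,0,0]}'
python3 - <<'E'
from h import *; import cv2
a=read_camera("side")["image"]
cv2.imwrite("pics/s5.png",cv2.resize(a[60:230,190:400],None,fx=3,fy=3)[:,:,::-1])
E
```

```text
clock: 11.48
tcp_pos: [0.5483, 0.1758, 0.0701]
orientation: [-0.003, -0.64, 0.768, 0.002]
wrist_force: [-0.8, 0.2, -0.5]
finger_gap: 0.0352
clock: 11.9
tcp_pos: [0.5518, 0.1765, 0.0515]
orientation: [0.0, -0.641, 0.768, -0.0]
wrist_force: [0.7, -0.4, 0.5]
finger_gap: 0.035
clock: 12.32
tcp_pos: [0.5524, 0.1766, 0.0522]
orientation: [0.001, -0.641, 0.768, -0.0]
wrist_force: [-0.5, 0.2, 5.5]
finger_gap: 0.0104
clock: 12.73
tcp_pos: [0.5516, 0.1765, 0.0696]
orientation: [-0.0, -0.641, 0.768, 0.0]
wrist_force: [0.6, -0.4, -1.6]
finger_gap: 0.0106
clock: 13.15
tcp_pos: [0.5522, 0.1766, 0.1231]
orientation: [0.001, -0.641, 0.768, -0.0]
wrist_force: [0.5, 0.8, -0.1]
finger_gap: 0.011
clock: 13.57
tcp_pos: [0.5523, 0.1766, 0.1544]
orientation: [0.001, -0.641, 0.768, -0.0]
wrist_force: [-0.3, -0.1, -1.1]
finger_gap: 0.0108
```

View pics/s5.png

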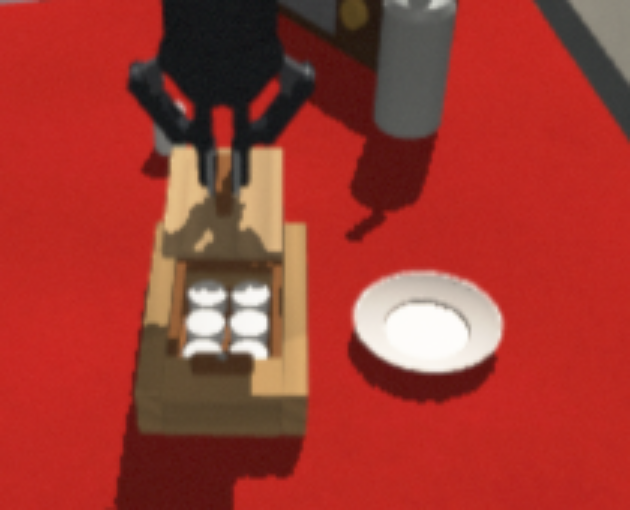

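The panel hangs level from the gripper and is out of the frame; the checkers are visible inside. I'll cross-check the mat from the side view, with corners at about (217,276), (304,260), (331,352), (234,370), and compute the shift.

```bash

python3 - <<'E'
from h import *
c=read_camera("side")
m=np.array([ray(c,q,.004) for q in [(216.5,276),(304,260),(331,353),(234,370)]]);print(m.round(4)[:,:2].tolist(),m.mean(0))
st=get_state();print(st["tcp_pos"],tool([.5034,-.192,.155],st))
E
```

```text
[[0.4103, -0.1035], [0.5887, -0.0964], [0.5922, -0.2898], [0.4261, -0.2892]] [ 0.5042998  -0.19472913  0.004     ]
[0.55152569 0.1764655  0.15301204] [ 9.27839734 -0.46170846 -0.04954855]
```

```bash

python3 -m crank '{"travel": [[0.2,-0.01,0],[0.6,-0.03,0],[1.1,-0.06,0],[1.7,-0.09,0],[2.3,-0.12,0]], "turn": [0,0,0,0,0]}'
python3 -m crank '{"travel": [[0.6,-0.03,0],[1.2,-0.06,0],[1.8,-0.09,0],[2.4,-0.12,0],[3,-0.15,0]], "turn": [0,0,0,0,0]}'
python3 -m crank '{"travel": [[0.6,-0.03,0],[1.2,-0.06,0],[1.8,-0.09,0],[2.4,-0.12,0],[2.9,-0.15,0]], "turn": [0,0,0,0,0]}'
python3 -m crank '{"travel": [[0.45,-0.02,0],[0.8,-0.03,0],[1.02,-0.04,0],[1.1,-0.045,0],[1.1,-0.045,0]], "turn": [0,0,0,0,0]}'
python3 -m crank '{"travel": [[0,0,0],[0,0,0],[0,0,0.2],[0,0,0.5],[0,0,0.8]], "turn": [-0.08,-0.16,-0.22,-0.253,-0.253]}'
python3 -m crank '{"travel": [[0,0,0.3],[0,0,0.6],[0,0,0.9],[0,0,1.1],[0,0,1.1]], "turn": [0,0,0,0,0]}'
python3 -m crank '{"travel": [[0,0,0],[0,0,0]], "turn": [0,0]}'
python3 - <<'E'
from h import *; import cv2
a=read_camera("side")["image"]; b=read_camera("top")["image"]
o=np.hstack([cv2.resize(a[210:390,180:380],(444,400)),cv2.resize(b[170:330,300:460],(400,400))])
cv2.imwrite("pics/m6.png",cv2.resize(o,(800,379))[:,:,::-1])
st=get_state();print(st["tcp_pos"],st["orientation"],st["clock"],tool([.5036,-.1928,.021],st))
E
```

```text
clock: 14.08
tcp_pos: [0.5391, 0.084, 0.1524]
orientation: [-0.001, -0.641, 0.767, 0.0]
wrist_force: [-0.3, -0.1, -0.5]
finger_gap: 0.0107
clock: 14.5
tcp_pos: [0.5234, -0.0355, 0.1526]
orientation: [-0.0, -0.641, 0.768, 0.0]
wrist_force: [0.8, -0.7, -1.6]
finger_gap: 0.0109
clock: 14.92
tcp_pos: [0.5085, -0.151, 0.1526]
orientation: [-0.0, -0.64, 0.768, 0.0]
wrist_force: [0.4, 0.2, -1.3]
finger_gap: 0.0113
clock: 15.33
tcp_pos: [0.5031, -0.1933, 0.1528]
orientation: [-0.0, -0.64, 0.768, 0.0]
wrist_force: [-0.1, -0.1, -1.1]
finger_gap: 0.0103
clock: 15.75
tcp_pos: [0.5039, -0.1919, 0.1212]
orientation: [-0.0, 0.734, -0.68, 0.0]
wrist_force: [-0.2, -0.2, -1.6]
finger_gap: 0.0107
clock: 16.17
tcp_pos: [0.5023, -0.1913, 0.0754]
orientation: [0.0, 0.733, -0.68, -0.002]
wrist_force: [-0.6, 0.5, -0.8]
finger_gap: 0.0105
clock: 16.33
tcp_pos: [0.504, -0.1927, 0.0779]
orientation: [-0.0, 0.733, -0.68, 0.0]
wrist_force: [-1.2, 0.6, -0.9]
finger_gap: 0.0105
[ 0.50416085 -0.1929961   0.07814352] [-2.40998190e-04  7.32657576e-01 -6.80597021e-01  7.16674339e-04] 16.4333 [-0.00695239  0.01552076  1.42856387]
```

View pics/m6.png

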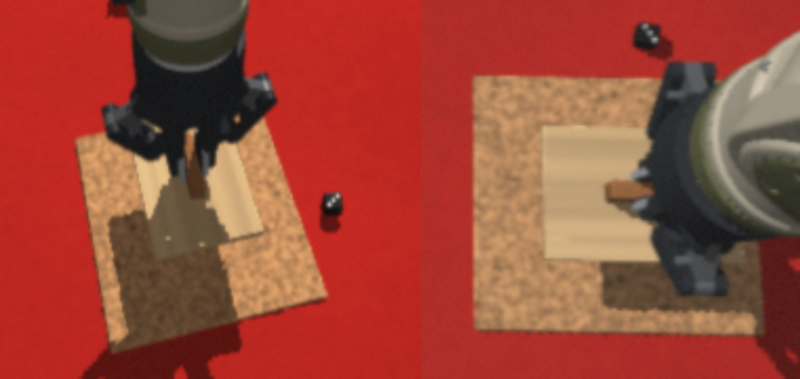

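The panel hovers level, parallel to the mat and above its middle. I lower slowly.

```bash

python3 -m crank '{"travel": [[0,0,0.25],[0,0,0.55],[0,0,0.85],[0,0,1.1],[0,0,1.25]], "turn": [0,0,0,0,0]}'
python3 -m crank '{"travel": [[0,0,0.05],[0,0,0.1],[0,0,0.12],[0,0,0.14],[0,0,0.14]], "turn": [0,0,0,0,0]}'
python3 -m crank '{"travel": [[0,0,0.01],[0,0,0.02],[0,0,0.03],[0,0,0.04],[0,0,0.04]], "turn": [0,0,0,0,0]}'
```

```text
clock: 16.85
tcp_pos: [0.5028, -0.1925, 0.0258]
orientation: [0.0, 0.733, -0.681, -0.001]
wrist_force: [-0.6, -0.6, -0.6]
finger_gap: 0.0106
clock: 17.27
tcp_pos: [0.5039, -0.193, 0.022]
orientation: [-0.0, 0.733, -0.681, 0.0]
wrist_force: [-0.0, -0.7, -0.9]
finger_gap: 0.0105
clock: 17.68
tcp_pos: [0.5035, -0.1928, 0.0201]
orientation: [-0.0, 0.733, -0.681, -0.0]
wrist_force: [-0.1, 0.5, -0.1]
finger_gap: 0.0104
```

```bash

python3 -m crank '{"travel": [[0,0,0.01],[0,0,0.02],[0,0,0.025],[0,0,0.025],[0,0,0.025]], "turn": [0,0,0,0,0]}'
python3 -m crank '{"travel": [[0,0,0.01],[0,0,0.02],[0,0,0.025],[0,0,0.025],[0,0,0.025]], "turn": [0,0,0,0,0]}'
```

```text
clock: 18.1
tcp_pos: [0.5036, -0.1928, 0.0192]
orientation: [-0.0, 0.733, -0.681, 0.0]
wrist_force: [-1.2, -0.9, 1.7]
finger_gap: 0.0108
clock: 18.52
tcp_pos: [0.5036, -0.1928, 0.0192]
orientation: [-0.0, 0.733, -0.681, 0.0]
wrist_force: [-3.5, 2.0, 9.3]
finger_gap: 0.0109
```

The panel makes contact at 0.0192, as expected (9 N). I release, rise and move aside.

```bash

python3 -m crank '{"travel": [[0,0,-0.02],[0,0,-0.02],[0,0,-0.02],[0,0,-0.02],[0,0,-0.02]], "turn": [0,0,0,0,0]}' 35
python3 -m crank '{"travel": [[0,0,-0.2],[0,0,-0.6],[0,0,-1.2],[0,0,-2],[0,0,-2.8]], "turn": [0,0,0,0,0]}'
python3 -m crank '{"travel": [[0,0,-0.6],[-0.6,0,-1],[-1.4,0,-1],[-2.2,0,-1],[-3,0,-1]], "turn": [0,0,0,0,0]}'
python3 -m crank '{"travel": [[-0.8,0,0],[-1.5,0,0],[-2.2,0,0],[-2.2,0,0],[-2.2,0,0]], "turn": [0,0,0,0,0]}'
python3 - <<'E'
from h import *; import cv2
c=read_camera("top"); cv2.imwrite("pics/f7.png",cv2.resize(c["image"][140:340,80:460],(798,420),interpolation=cv2.INTER_CUBIC)[:,:,::-1])
print(get_state()["tcp_pos"],get_state()["clock"])
E
```

```text
clock: 18.93
tcp_pos: [0.5035, -0.1928, 0.0186]
orientation: [-0.0, 0.733, -0.681, -0.0]
wrist_force: [-0.9, -0.2, 0.0]
finger_gap: 0.0351
clock: 19.35
tcp_pos: [0.5028, -0.1924, 0.1319]
orientation: [0.0, 0.733, -0.681, -0.001]
wrist_force: [0.4, -0.7, 0.5]
finger_gap: 0.035
clock: 19.77
tcp_pos: [0.4948, -0.0723, 0.172]
orientation: [-0.0, 0.732, -0.681, 0.001]
wrist_force: [0.4, -1.1, 0.1]
finger_gap: 0.0351
clock: 20.18
tcp_pos: [0.4881, 0.0159, 0.1714]
orientation: [-0.0, 0.734, -0.68, 0.0]
wrist_force: [-0.7, -0.1, 0.9]
finger_gap: 0.0348
[0.48838539 0.01491474 0.17138868] 20.2333
```

View pics/f7.png

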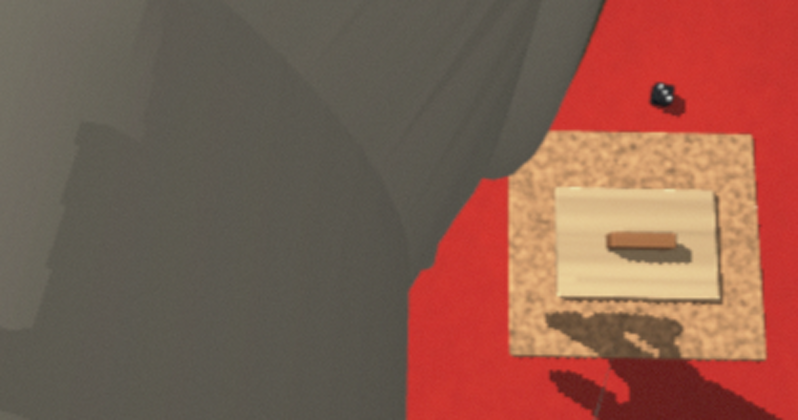

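The panel lies handle up, square and centred on the mat: its centre is at (637,243) and the mat's at (634,244), which is about 2 mm off. Nothing is touching it, so I hand in.

```bash
python3 -c "
from workcell import *
s=get_state();print(s['clock'],abs(s['qvel']).max());print(hand_in())"
```

```text
20.2333 0.02982821971982009
the job is handed in; nothing more can be done
None
```

The job is handed in at about 20 s on the robot's clock, and by my checks it was done as asked.

- **Buttons:** I turned both about a quarter turn, each the way it already leaned, using loosely set jaws over the bar. The wrist camera showed both square across the line of the case before I touched the panel. I did not view them again after lifting the panel, because the arm blocked the last top picture.
- **Panel:** I gripped it by the handle and lifted it straight out. I lowered it onto the mat until it made contact at the expected height with about 9 N, then let go.
- **Last check:** the top camera shows the panel flat, handle up, square to the mat and about 2 mm from its centre. The arm was clear of everything when I handed in.
- **Disagreements:** the top and side cameras differed by about 3 mm on the mat's centre, so I aimed between them. The first button's screw was about 2 mm from where I expected it in the wrist view, which the loose jaws allowed for.

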